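Slide a battery pack onto its sloped charging stand

ROBOT

A 6-joint arm with a two-finger parallel gripper is mounted at the origin on the work surface. World frame = base frame: x ahead of the robot, y to its left, z up, the work surface at z = 0. Lengths are in m, angles in degrees, forces in N, time in s.
With the tool pointing down it reaches from about 0.25 to 0.725 m from the base axis. Payload 9.7 kg.
Tool frame: the origin (TCP) lies between the finger pads; the fingertips stand 17 mm ahead of it and the grasp point (between the pads) lies 2 mm behind it; z points along the fingers, y is the direction in which the jaws open and shut (so a half turn about z gives the same grasp; the last joint's range is limited). The gripper opens to 85 mm and grips with 20 to 120 N. Pads are 22 mm wide; open, the fingers measure 114 mm over their backs; the gripper's body (76 mm by 85 mm) begins 54 mm behind the grasp point. The pads swing forward as they close: fully open they stand 13 mm farther back than shut.
Start: joints at [76.261, 4.979, 10.078, 95.1, 0, 90], TCP at [0.131, 0.534, 0.248] pointing down, gripper open.
Joint ranges: [-179.16, 179.16], [-48.56, 103.87], [-65.8, 70.77], [-126.05, 130.52], [-82.76, 87.17], [-180, 180]. Speed limits (degrees/s): [127.2, 127.2, 147.25, 180, 180, 180].

INTERFACE

Orientations are given as [roll, pitch, yaw] about the fixed x, y, z axes, in that order (R = Rz(yaw) Ry(pitch) Rx(roll)).
In Python, from workcell import monitor, cams, order gives the robot as it stands. The module is installed in compiled form; this text tells all that it offers.
- The arm moves only by the shell command python3 -m handwheel 'ROWS' [OPENING] [FORCE]. ROWS is JSON, a list of rows, each a list of 6 numbers: the shift along the tool's x, y, z in m, then the turn, a rotation vector about the tool's x, y, z in degrees. In form: [[tx, ty, tz, wx, wy, wz], ...]. A call has exactly 8 rows; each row shifts and turns the commanded pose from where the row before left it, along the tool's axes as they then stand; what a row does not reach is not made up. A row lasts 1/12 s, in which the tool goes at most 41.7 mm and 7.16 degrees, less where a joint would pass 70% of its speed; a pose out of reach is approached as far as the arm can. A call is refused whole if a number of a shift passes 0.0417 or a number of a turn 7.16, either way. A call with a gripper value outside its range is refused whole. OPENING is the opening, from -1 (shut) to 1 (fully open), set as the call begins (- or left out, the last holds). The fingers move at their own pace and stop on an object; FORCE is the grip in N (left out, the last holds). Time passes only in rows, so rows that do not move let the fingers close, or fill a call up. It gives the time, the measured TCP pose, the force and the opening at its end, in the units of the state.
- monitor.get_obs(): the state, without advancing time (a new reading comes with each control period).
- cams.camera(name): name is "scene" or "top" or "wrist"; returns a dict with "img" (480x640x3 uint8, red, green, blue), "depth" (480x640 float32, m along the optical axis (not along the pixel's ray), 0 where there is no reading), "fx", "fy", "cx", "cy" (pixels), "rvec" (rotation vector, rad) and "tvec" (3), from world to camera coordinates, as OpenCV has them; the wrist camera has in their place "tool_from_camera" (4x4, takes a point from camera to tool coordinates, whose origin is the TCP and whose axes are the flange's). Camera axes: x right, y down, z forward; pixel columns grow to the right and rows downward; lengths in m; the calibration is good to about 2 mm. A picture is of the moment at which its call begins: read the wrist's pose just before it.
- order.job_done(): hands the job in, once; it reports no verdict.
The state is a dict: "time": time; "q": joint angles; "qd": joint speeds; "joint_efforts": joint torques, N m; "ee_pos": TCP position; "tcp_rot": TCP orientation; "wrist_force": force on the tool from outside, world axes, zero at the start; "torque": the same for the moment, N m; "opening": finger opening in m.
Only numpy, scipy, OpenCV 4.12 (cv2) and the standard library are available. Lean on these libraries where they do the work, as an engineer would, in place of code of your own. Each camera call takes 0.05 s, during which the arm holds its last target. There are 200 camera calls.

TASK

Put the black battery pack on the sloped charging stand: slide it nose first up the stand's T-rail until it is fully home against the end block and the spring catch has snapped up behind it, then let go. Leave the other things on the bench where they are.

Things in the scene. Friction and masses are not known exactly. Their poses are not given: they have to be found in the camera images.
- pack: Loose black battery pack, a block 100 mm long (x), 62 mm wide (y), 52 mm high (z), about 0.45 kg, lying right way up. Origin: centre of its underside; +x points to its nose (copper contacts). A grey cross rib 6 mm high, 50 mm wide stands on top near the rear, at x = -40 mm (58 mm high there). Flat sides, 62 mm apart, free to grip.
- pack_slot (a point): Mouth of the T-slot along the pack's underside, at the nose (x = 50 mm), pack's axes. Slot: ceiling 15 mm up, 41 mm wide inside, 28 mm wide between two lips 5 mm thick at the very bottom. Open at the nose; a sill closes its last 10 mm at the rear, so the pack goes onto the rail nose first only.
- entry (a point): Point on the stand's sloped deck where the pack's origin is when it lies flat on the deck, nose 5 mm short of the rail tip. Deck axes: x up the slope (the way to slide), z square to the deck, which rises 30 degrees away from the robot. The pack's axes must match these. The pack's rear overhangs the deck's lower edge by 25 mm here; let go, it may slide down.
- home (a point): Where the pack's origin is when fully home, nose against the end block: 88.5 mm up the slope from entry, same axes. The grey stand is fixed, 190 mm long, 100 mm wide; deck 84 mm wide, lower edge 35 mm above the table. The end block's face is 50 mm past home; the block is 84 mm wide, 27 mm thick and 42 mm high, square to the deck.
- rail_tip (a point): Half-round lower tip of the aluminium T-rail, at deck level, 55 mm up the slope from entry, deck axes. The rail runs up the deck's middle to the end block: head 36 mm wide, from 8 to 12 mm above the deck, on a 22 mm wide stem. Play of the pack on it: 2.5 mm to each side, 3 mm up or down.
- catch_top (a point): Top edge of the steel spring catch, a 20 mm wide wedge in the deck's middle below the rail; when up it is 7 mm above the deck, 37 mm up the slope from entry. It fits inside the pack's slot; the pack's rear sill rides over its ramp (10 N or so) and it snaps up behind the pack's rear end, 1.5 mm behind it at home.
- catch (a joint): How far the spring catch is pressed down, in m: 0 = fully up, 0.008 = fully down. About 0.006 while the pack's sill passes over it.
- adapter: Bystander: smooth black mains adapter brick 125 x 58 x 34 mm with a paper label, no slot and no rib. It and the pack may change places.
- screwdriver: Bystander: screwdriver 190 mm long lying on the table, yellow handle, between the robot and the stand.
- dropper: Bystander: white dropper bottle, 42 mm across, 100 mm high, upright.
- spraycan: Bystander: red spray can, 64 mm across, 200 mm high, upright.
- handset: Bystander: white cordless handset 150 x 48 x 22 mm, lying flat.
- mug: Bystander: white mug, 80 mm across, 95 mm high, upright.

How it is judged:
By the outcome, as a careful person would: the job done as asked, in the order asked, and still so for the second after the job is handed in, with the robot touching nothing.
It also fails if it takes over 53 s, if anything falls off the work surface, if the arm or the gripper's body presses on something with over 40 N, if the wrist force passes 120 N, or if a joint passes its speed limit or range.

## Working session

There is one attempt and no reset: what is moved stays moved. The work goes in short steps, Python scripts to look and compute and a shell command to move; the robot and the scene stay as the last step left them, time stands still between calls to the robot, and variables do not carry over. Pictures are saved under pics/ and viewed, about 8 in all and at most 12, crops included, and the job is handed in when it is done.

```bash
mkdir -p pics; cat > h.py <<'E'
import numpy as np, cv2, json
from scipy.spatial.transform import Rotation as R
from workcell import monitor, cams, order
def grab(name):
    o=monitor.get_obs(); c=cams.camera(name)
    if name=="wrist":
        T=np.eye(4);T[:3,:3]=R.from_euler('xyz',o['tcp_rot'],degrees=True).as_matrix();T[:3,3]=o['ee_pos']
        M=T@np.array(c['tool_from_camera'])
    else:
        M=np.eye(4);r=cv2.Rodrigues(np.array(c['rvec'],float))[0];M[:3,:3]=r.T;M[:3,3]=-r.T@np.array(c['tvec']).ravel()
    c['M']=M; return c,o
def cloud(c):
    v,u=np.mgrid[:480,:640];d=c['depth']
    P=np.stack([(u-c['cx'])/c['fx']*d,(v-c['cy'])/c['fy']*d,d],-1)
    P=P@c['M'][:3,:3].T+c['M'][:3,3]; P[d<=0]=np.nan; return P
def ray(c,u,v,z):
    d=c['M'][:3,:3]@np.array([(u-c['cx'])/c['fx'],(v-c['cy'])/c['fy'],1]);o=c['M'][:3,3]
    return o+d*(z-o[2])/d[2]
def save(c,f): cv2.imwrite('pics/'+f,c['img'][...,::-1])
E
python3 - <<'E'
from h import *
import pickle
for n in("top","scene"):
    c,o=grab(n);save(c,n+'1.png');pickle.dump(c,open(n+'.pkl','wb'))
    print(n,c['fx'],c['M'].round(3).tolist(),(c['depth']>0).mean())
print({k:np.round(v,3).tolist() for k,v in o.items()})
E
```

```text
top 568.5640796183797 [[-0.026, -0.981, 0.192, 0.308], [-0.999, 0.03, 0.017, -0.008], [-0.023, -0.192, -0.981, 1.411], [0.0, 0.0, 0.0, 1.0]] 0.995849609375
scene 433.994296990854 [[0.625, 0.51, -0.591, 1.136], [0.781, -0.404, 0.476, -0.431], [0.004, -0.759, -0.651, 0.685], [0.0, 0.0, 0.0, 1.0]] 0.9959440104166667
{'time': 0.05, 'q': [76.262, 5.012, 10.037, 95.098, 0.001, 90.002], 'qd': [-0.041, 0.054, 0.064, -0.025, -0.006, 0.055], 'joint_efforts': [0.001, -52.208, 46.612, 0.017, 0.0, 0.0], 'ee_pos': [0.131, 0.534, 0.248], 'tcp_rot': [-179.927, -0.001, 166.259], 'wrist_force': [-0.415, 0.559, -0.671], 'torque': [0.008, 0.006, -0.006], 'opening': 0.085}
```

View pics/top1.png

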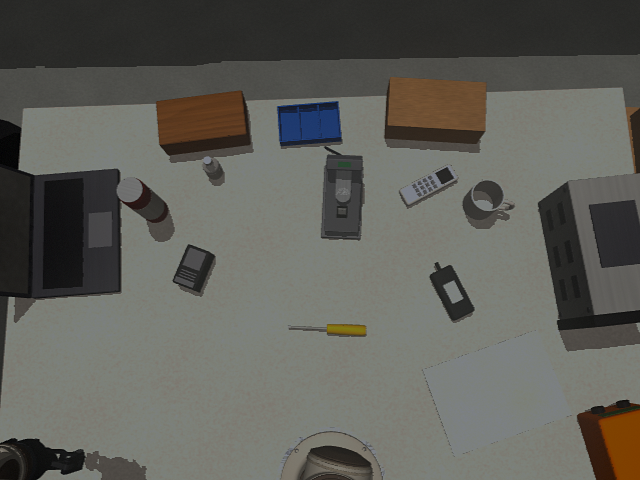

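View pics/scene1.png

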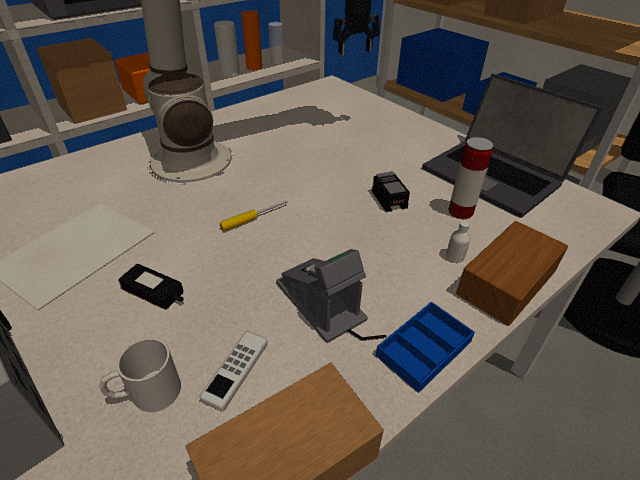

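The top view shows the pack at about (194,268), the stand at (342,197), the adapter at (452,292) and the screwdriver at (330,329). In the scene view the pack's copper nose faces away from the robot, at about (395,203). Next I'll measure the pack and the stand.

```bash
python3 - <<'E'
from h import *
import pickle
c=pickle.load(open('top.pkl','rb'));P=cloud(c)
def box(u0,v0,u1,v1): return P[v0:v1,u0:u1].reshape(-1,3)
q=box(160,235,230,305)
print('table z',np.nanmedian(q[:,2][q[:,2]<.02]))
for a,b in((.044,.056),(.0565,.07)):
    s=q[(q[:,2]>a)&(q[:,2]<b)]
    r=cv2.minAreaRect(s[:,:2].astype(np.float32)*1000);print(len(s),r,np.median(s[:,2]),s.mean(0))
# brightness map: rib grey
v,u=np.mgrid[:480,:640]
# stand
q=box(310,140,375,250)
n=q[q[:,2]>.015]
print('stand bbox rect',cv2.minAreaRect(n[:,:2].astype(np.float32)*1000))
for lo in np.arange(.02,.18,.015):
    s=q[(q[:,2]>lo)&(q[:,2]<lo+.015)]
    if len(s)>5: print(round(lo,3),len(s),s.mean(0).round(3),s.min(0).round(3),s.max(0).round(3))
i=c['img']; cr=np.hstack([cv2.resize(i[235:305,160:230],(400,400),interpolation=2),cv2.resize(i[140:250,300:380],(400,550),interpolation=2)[:400]])
j=np.zeros((550,800,3),np.uint8);j[:400,:400]=cv2.resize(i[235:305,160:230],(400,400),interpolation=2);j[:,400:]=cv2.resize(i[140:250,300:380],(400,550),interpolation=2)
cv2.imwrite('pics/crop1.png',np.clip(j[...,::-1]*1.8,0,255).astype(np.uint8))
E
```

```text
table z -0.0013180448400469391
922 ((517.0877685546875, 323.1402587890625), (64.1111831665039, 99.73869323730469), 67.92988586425781) 0.050719899662744705 [0.51889603 0.32147914 0.05060581]
84 ((515.6869506835938, 319.626708984375), (52.982215881347656, 92.51091003417969), 65.57923126220703) 0.058347862817584306 [0.49189122 0.33149269 0.05866342]
stand bbox rect ((716.9288330078125, -41.68840026855469), (266.76373291015625, 113.40450286865234), 5.9419474601745605)
0.02 60 [ 0.642 -0.036  0.031] [ 0.594 -0.095  0.02 ] [0.843 0.025 0.035]
0.035 360 [ 0.612 -0.044  0.043] [ 0.595 -0.086  0.035] [ 0.638 -0.001  0.05 ]
0.05 374 [ 0.635 -0.047  0.057] [ 0.613 -0.089  0.05 ] [ 0.664 -0.005  0.065]
0.065 370 [ 0.659 -0.047  0.072] [ 0.638 -0.091  0.065] [ 0.686 -0.006  0.08 ]
0.08 348 [ 0.683 -0.05   0.088] [ 0.659 -0.091  0.08 ] [ 0.712 -0.009  0.095]
0.095 410 [ 0.703 -0.05   0.102] [ 0.67  -0.094  0.095] [ 0.731 -0.01   0.11 ]
0.11 222 [ 0.719 -0.052  0.116] [ 0.692 -0.094  0.11 ] [ 0.764 -0.013  0.125]
0.125 40 [ 0.753 -0.054  0.131] [ 0.719 -0.094  0.125] [ 0.764 -0.014  0.14 ]
0.14 138 [ 0.732 -0.052  0.151] [ 0.715 -0.096  0.14 ] [ 0.755 -0.011  0.155]
0.155 353 [ 0.731 -0.054  0.161] [ 0.716 -0.094  0.155] [ 0.747 -0.013  0.17 ]
```

View pics/crop1.png

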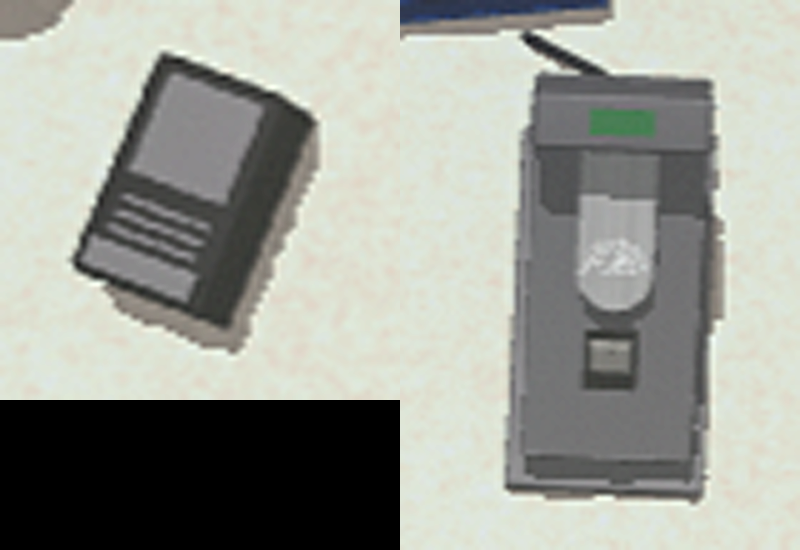

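The pack's centre is near (0.517, 0.322) and its yaw is about -22°. The rib is on the robot side, so the nose points away. The stand's yaw is about -5°. Heights and sizes agree with the ones given. Now I'll move above the pack.

```bash
python3 -m handwheel '[[-0.035,-0.0095,0,0,0,0],[-0.035,-0.0095,0,0,0,0],[-0.035,-0.0095,0,0,0,0],[-0.035,-0.0095,0,0,0,0],[-0.035,-0.0095,0,0,0,0],[-0.035,-0.0095,0,0,0,0],[-0.035,-0.0095,0,0,0,0],[-0.035,-0.0095,0,0,0,0]]' 1 60
python3 -m handwheel '[[-0.029,-0.0075,0,0,0,0],[-0.029,-0.0075,0,0,0,0],[-0.029,-0.0075,0,0,0,0],[-0.029,-0.0075,0,0,0,0],[-0.029,-0.0075,0,0,0,0],[0,0,0,0,0,2.75],[0,0,0,0,0,2.75],[0,0,0,0,0,2.75]]'
python3 -m handwheel '[[0,0,0,0,0,0],[0,0,0,0,0,0],[0,0,0,0,0,0],[0,0,0,0,0,0],[0,0,0,0,0,0],[0,0,0,0,0,0],[0,0,0,0,0,0],[0,0,0,0,0,0]]'
python3 - <<'E'
from h import *
c,o=grab('wrist');save(c,'w1.png');print(np.round(c['tool_from_camera'],3).tolist(),c['fx'])
print(o['q'],o['ee_pos'],o['tcp_rot'],o['time'])
P=cloud(c).reshape(-1,3)
near=(np.hypot(P[:,0]-.517,P[:,1]-.322)<.09)
for a,b in((.046,.0555),(.0565,.07)):
    s=P[near&(P[:,2]>a)&(P[:,2]<b)]
    if len(s)>20: print(len(s),cv2.minAreaRect(s[:,:2].astype(np.float32)*1000),s.mean(0))
E
```

```text
time: 0.77
ee_pos: [0.3859, 0.3927, 0.248]
tcp_rot: [-180.0, -0.0, 166.3]
wrist_force: [-0.8, 0.4, 0.2]
opening: 0.0853
time: 1.43
ee_pos: [0.517, 0.3225, 0.2475]
tcp_rot: [-179.9, -0.0, 157.8]
wrist_force: [-0.2, -0.2, -0.7]
opening: 0.0855
time: 2.1
ee_pos: [0.5165, 0.3231, 0.2483]
tcp_rot: [180.0, -0.0, 158.0]
wrist_force: [-0.9, -0.5, 0.1]
opening: 0.0856
[[0.0, -0.965, -0.261, 0.066], [1.0, 0.0, 0.001, 0.0], [-0.001, -0.261, 0.965, -0.126], [0.0, 0.0, 0.0, 1.0]] 432.0402630518675
[3.20300442e+01 1.33965835e+01 1.95979404e+01 9.62016155e+01
 5.93505057e-04 5.40056315e+01] [0.51645637 0.32309771 0.24829999] [ 1.79999860e+02 -6.32156387e-04  1.58024413e+02] 2.1
8944 ((516.1774291992188, 325.2843017578125), (62.185081481933594, 99.29086303710938), 67.83836364746094) [0.51917417 0.32408592 0.05267319]
1304 ((479.1853942871094, 340.1343078613281), (49.4755973815918, 13.652793884277344), 68.02189636230469) [0.47927179 0.34008286 0.0584441 ]
```

View pics/w1.png

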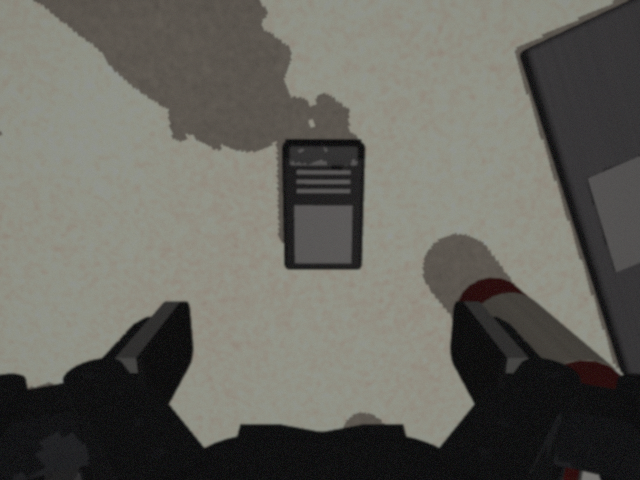

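The wrist view shows the pack at about (323,205) px, with the rib at its top end near (325,155). Depth gives a footprint of 62.2×99.3 mm, centre (0.516, 0.325), yaw -22.0°. The rib is 39.8 mm from the centre, as it should be. Next: descend and grip.

```bash
python3 -m handwheel '[[0.001,0.002,0.028,0,0,0],[0,0,0.028,0,0,0],[0,0,0.028,0,0,0],[0,0,0.028,0,0,0],[0,0,0.028,0,0,0],[0,0,0.028,0,0,0],[0,0,0.028,0,0,0],[0,0,0.028,0,0,0]]'
python3 -m handwheel '[[0,0,0,0,0,0],[0,0,0,0,0,0],[0,0,0,0,0,0],[0,0,0,0,0,0],[0,0,0,0,0,0],[0,0,0,0,0,0],[0,0,0,0,0,0],[0,0,0,0,0,0]]' -1 90
python3 -m handwheel '[[0,0,0,0,0,0],[0,0,0,0,0,0],[0,0,0,0,0,0],[0,0,0,0,0,0],[0,0,-0.02,0,0,0],[0,0,-0.04,0,0,0],[0,0,-0.04,0,0,0],[0,0,-0.04,0,0,0]]'
```

```text
time: 2.82
ee_pos: [0.5162, 0.3252, 0.0231]
tcp_rot: [180.0, 0.0, 158.0]
wrist_force: [0.7, 0.1, -0.6]
opening: 0.0855
time: 3.48
ee_pos: [0.5165, 0.3254, 0.0247]
tcp_rot: [180.0, 0.0, 158.0]
wrist_force: [-0.3, -0.4, -2.7]
opening: 0.0607
time: 4.15
ee_pos: [0.5158, 0.325, 0.1655]
tcp_rot: [-179.9, -0.0, 158.0]
wrist_force: [0.9, 0.7, -3.2]
opening: 0.061
```

```bash
python3 -m handwheel '[[0,0,-0.02,0,0,-5.67],[0,0,-0.02,0,0,-5.67],[0,0,-0.02,0,0,-5.66],[-0.0188,-0.0297,-0.0088,0,0,0],[-0.0188,-0.0297,-0.0088,0,0,0],[-0.0188,-0.0297,-0.0088,0,0,0],[-0.0188,-0.0297,-0.0088,0,0,0],[-0.0188,-0.0297,-0.0088,0,0,0]]'
python3 -m handwheel '[[-0.0188,-0.0297,-0.0088,0,0,0],[-0.0188,-0.0297,-0.0088,0,0,0],[-0.0188,-0.0297,-0.0088,0,0,0],[-0.0188,-0.0297,-0.0088,0,0,0],[-0.0188,-0.0297,-0.0088,0,0,0],[-0.0188,-0.0297,-0.0088,0,0,0],[-0.0188,-0.0297,-0.0088,0,0,0],[0,0,0,0,0,0]]'
python3 -m handwheel '[[0,0,0,0,0,0],[0,0,0,0,0,0],[0,0,0,0,0,0],[0,0,0,0,0,0],[0,0,0,0,0,0],[0,0,0,0,0,0],[0,0,0,0,0,0],[0,0,0,0,0,0]]'
python3 - <<'E'
from h import *
import pickle
c,o=grab('wrist');save(c,'w2.png');pickle.dump((c,o),open('w2.pkl','wb'))
print(o['q'].round(1),o['ee_pos'],o['tcp_rot'],o['time'])
E
```

```text
time: 4.82
ee_pos: [0.5975, 0.1677, 0.2687]
tcp_rot: [180.0, -0.0, 175.0]
wrist_force: [0.1, 0.2, -3.3]
opening: 0.0613
time: 5.48
ee_pos: [0.7118, -0.052, 0.3272]
tcp_rot: [-179.9, -0.0, 174.7]
wrist_force: [0.6, 0.3, -4.5]
opening: 0.0609
time: 6.15
ee_pos: [0.7086, -0.046, 0.3296]
tcp_rot: [180.0, 0.0, 175.0]
wrist_force: [-0.4, 0.3, -3.3]
opening: 0.0608
[ -3.7  36.8  60.9 114.1   0.    1.2] [ 0.70859827 -0.04602402  0.32958721] [1.79998108e+02 2.03850028e-02 1.75034513e+02] 6.15
```

View pics/w2.png

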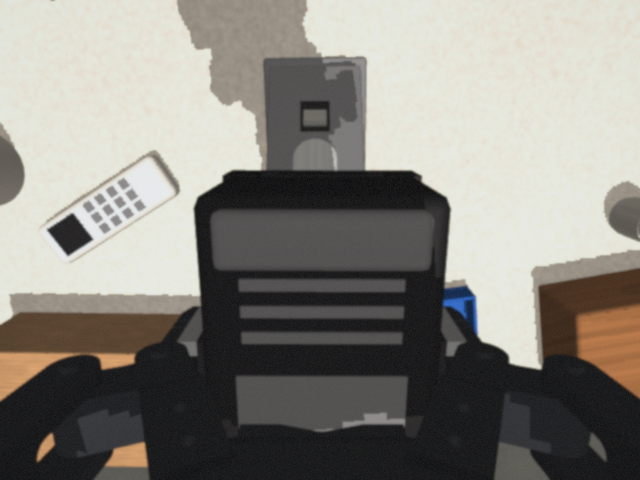

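The view shows the catch at about (315,117), the rail's round tip at (315,140) and the deck's lower edge near v=62. The pack is held straight. Now to fit the deck plane, its edges and the rail tip.

```bash
python3 - <<'E'
from h import *
import pickle
c,o=pickle.load(open('w2.pkl','rb'));P=cloud(c)
reg=P[50:168,255:375]; z=reg[...,2]
print('table',np.nanmedian(P[60:150,420:520,2]))
# plane fit on deck: side strips
m=(z>.04)&(z<.11); pts=reg[m]
for _ in range(4):
    A=np.c_[pts[:,:2],np.ones(len(pts))];k=np.linalg.lstsq(A,pts[:,2],rcond=None)[0]
    r=pts[:,2]-A@k; pts=pts[np.abs(r)<max(.0015,1.5*r.std())]
n=np.array([-k[0],-k[1],1]);n/=np.linalg.norm(n)
print('plane tilt',np.degrees(np.arccos(n[2])),'uphill yaw',np.degrees(np.arctan2(k[1],k[0])),len(pts),k)
L=[];Rr=[]
res=z-(reg[...,:2]@k[:2]+k[2])
for v in range(14,116):
    u=np.where((np.abs(res[v])<.003)&(z[v]>.03))[0]
    if len(u)>60: L.append(reg[v,u[0]]);Rr.append(reg[v,u[-1]])
L=np.array(L);Rr=np.array(Rr)
def fit(Q): 
    d=Q.mean(0);s=np.linalg.svd(Q-d)[2][0];s*=np.sign(s[0]);return d,np.degrees(np.arctan2(s[1],s[0]))
print('L',fit(L),'R',fit(Rr),'width',np.median(np.linalg.norm(L-Rr,axis=1)))
yaw=np.radians((fit(L)[1]+fit(Rr)[1])/2)
# centreline
mid=(L+Rr)/2; print('mid',fit(mid), 'lower edge',mid[:3],mid[np.argmin(mid[:,2])])
# rail: above deck 8..16 mm ; catch: 3..8mm
for nm,a,b in(('rail',.010,.02),('catch',.004,.0095)):
    mm=(res*n[2]>a*.85)&(res*n[2]<b)&(z>.04)
    Q=reg[mm]
    if len(Q): print(nm,len(Q),Q.mean(0),Q[np.argmin(Q[:,0])],Q.min(0),Q.max(0))
# rows of residual along centre column
for v in range(0,118,4): print(v+50,reg[v,60].round(4),(res[v,60]*n[2]*1000).round(1), 'side',(res[v,20]*n[2]*1000).round(1))
E
```

```text
table 0.000592072403242605
plane tilt 30.03275698290708 uphill yaw -4.286695485330777 6992 [ 0.57649555 -0.0432123  -0.30898207]
L (array([ 0.62759309, -0.08550488,  0.05553668]), np.float64(-5.757456960233256)) R (array([ 0.63472489, -0.00327998,  0.05604283]), np.float64(-4.172526633980623)) width 0.08280298839953783
mid (array([ 0.63115899, -0.04439243,  0.05578975]), np.float64(-4.958307139594109)) lower edge [[ 0.59652687 -0.03237341  0.03570566]
 [ 0.59670469 -0.04149895  0.03672664]
 [ 0.59750096 -0.04205589  0.0366349 ]] [ 0.59652687 -0.03237341  0.03570566]
rail 1075 [ 0.67048577 -0.04754623  0.09346105] [ 0.65784289 -0.0504566   0.08705294] [ 0.65784289 -0.06609929  0.08432105] [ 0.68153168 -0.03002419  0.10064254]
catch 221 [ 0.64222114 -0.04524383  0.06929063] [ 0.63583562 -0.04985392  0.06406718] [ 0.63583562 -0.05495967  0.06406718] [ 0.64773744 -0.0353347   0.07302467]
50 [ 0.577  -0.0402 -0.0009] -22.8 side -20.9
54 [ 0.5809 -0.0405  0.0008] -23.3 side -24.0
58 [ 0.5857 -0.0408  0.0103] -17.5 side -16.0
62 [ 0.5896 -0.0411  0.0129] -17.1 side -16.6
66 [ 0.5958 -0.0414
[... 416 characters left out ...]
 [ 0.6311 -0.0443  0.0566] -0.1 side 0.5
110 [ 0.6345 -0.0445  0.0602] 1.2 side 0.0
114 [ 0.638  -0.0448  0.0646] 3.3 side 0.4
118 [ 0.6413 -0.045   0.0686] 5.1 side -0.4
122 [ 0.6446 -0.0453  0.0714] 5.8 side -0.3
126 [ 0.648  -0.0457  0.0664] -0.2 side 0.1
130 [ 0.6513 -0.0459  0.0696] 1.0 side -1.0
134 [ 0.6546 -0.0462  0.0725] 1.8 side 0.8
138 [ 0.658  -0.0465  0.0715] -0.8 side -0.4
142 [ 0.6606 -0.0465  0.0875] 11.8 side -0.2
146 [ 0.6638 -0.0468  0.0894] 11.8 side 0.3
150 [ 0.6668 -0.047   0.0933] 13.8 side 0.0
154 [ 0.6701 -0.0473  0.0925] 11.3 side 0.9
158 [ 0.6732 -0.0476  0.0941] 11.2 side 0.4
162 [ 0.6761 -0.0478  0.0974] 12.6 side -1.1
166 [ 0.6793 -0.0481  0.0985] 11.9 side 0.3
```

The deck tilt is 30.0° and its width 83 mm. The uphill yaw is -5.0°, and the rail midline agrees with the deck midline to 0.3 mm. That puts entry at about (0.6175, -0.0432, 0.049). Next I move to above and behind entry and tilt.

```bash
python3 -m handwheel '[[0.0214,-0.0006,0.0227,0,0,0],[0.0214,-0.0006,0.0227,0,0,0],[0.0214,-0.0006,0.0227,0,0,0],[0.0214,-0.0006,0.0227,0,0,0],[0.0214,-0.0006,0.0227,0,0,0],[0.0214,-0.0006,0.0227,0,0,0],[0.0214,-0.0006,0.0227,0,0,0],[0.0214,-0.0006,0.0227,0,0,0]]'
python3 -m handwheel '[[0,0,0,0,-6,0],[0,0,0,0,-6,0],[0,0,0,0,-6,0],[0,0,0,0,-6,0],[0,0,0,0,-6,0],[0,0,0,0,0,0],[0,0,0,0,0,0],[0,0,0,0,0,0]]'
cat >> h.py <<'E'
yaw=np.radians(-5);ux=np.array([.866*np.cos(yaw),.866*np.sin(yaw),.5]);un=np.array([-.5*np.cos(yaw),-.5*np.sin(yaw),.866]);uy=np.cross(un,ux)
entry=np.array([.6175,-.0432,.049])
def rel(o):
    T=R.from_euler('xyz',o['tcp_rot'],degrees=True).as_matrix();d=np.array(o['ee_pos'])-entry
    D=np.c_[-ux,uy,-un]
    print('deck coords of TCP mm (x,y,n):',(np.array([d@ux,d@uy,d@un])*1000).round(1),'target n 26; rot err tool frame deg',R.from_matrix(T.T@D).as_rotvec(degrees=True).round(2))
    f=np.array(o['wrist_force']);print('force deck',[round(float(f@a),1) for a in(ux,uy,un)],'open',o['opening'],'t',o['time'])
E
python3 -c "
from h import *
o=monitor.get_obs();rel(o);print(o['q'].round(1),o['tcp_rot'])"
```

```text
time: 6.87
ee_pos: [0.5538, -0.0372, 0.1648]
tcp_rot: [180.0, 0.0, 175.0]
wrist_force: [-0.8, -0.5, -2.8]
opening: 0.0613
time: 7.53
ee_pos: [0.5561, -0.0373, 0.1676]
tcp_rot: [180.0, 30.0, 175.0]
wrist_force: [0.7, -0.4, -2.7]
opening: 0.0609
deck coords of TCP mm (x,y,n): [  5.9   0.5 133.6] target n 26; rot err tool frame deg [ 0.01 -0.02  0.01]
force deck [-0.7, -0.4, -2.7] open 0.060903264306872464 t 7.5333
[ -3.5 -23.6 -29.8  53.8  -0.8   1.3] [179.99643263  29.98125498 175.0091447 ]
```

```bash
python3 -m handwheel '[[0.0035,-0.0005,0.015,0,0,0],[0.0035,0,0.015,0,0,0],[0.0035,0,0.015,0,0,0],[0.0035,0,0.015,0,0,0],[0.0035,0,0.015,0,0,0],[0.0034,0,0.0136,0,0,0],[0,0,0,0,0,0],[0,0,0,0,0,0]]'
python3 - <<'E'
from h import *
rel(monitor.get_obs())
c,_=grab('scene');i=c['img'][150:350,220:440];cv2.imwrite('pics/s2.png',np.clip(cv2.resize(i,(660,600),interpolation=2)[...,::-1]*1.5,0,255).astype(np.uint8))
E
```

```text
time: 8.2
ee_pos: [0.5824, -0.0402, 0.0786]
tcp_rot: [-180.0, 29.8, 175.0]
wrist_force: [0.8, -0.0, -2.6]
opening: 0.061
deck coords of TCP mm (x,y,n): [-15.7  -0.   43.3] target n 26; rot err tool frame deg [ 0.   -0.17  0.01]
force deck [-0.6, 0.1, -2.7] open 0.061008068550051975 t 8.2
```

View pics/s2.png

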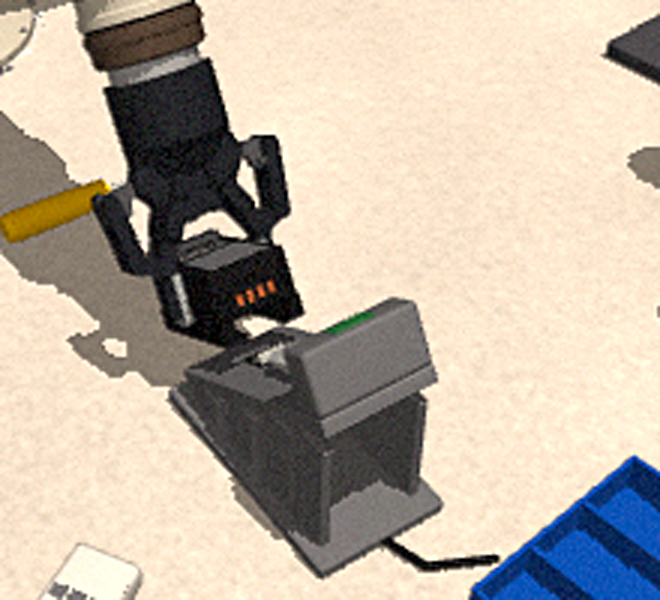

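The pack is poised above the lower deck, nose toward the end block, with the slot mouth near (245,325) in the crop. Now I lower it until it almost touches.

```bash
python3 -m handwheel '[[0,0,0.005,0,0,0],[0,0,0.005,0,0,0],[0,0,0.004,0,0,0],[0,0,0.003,0,0,0],[0,0,0.001,0,0,0],[0,0,0,0,0,0],[0,0,0,0,0,0],[0,0,0,0,0,0]]'
python3 -c "
from h import *
rel(monitor.get_obs())"
```

```text
time: 8.92
ee_pos: [0.5903, -0.0409, 0.0633]
tcp_rot: [180.0, 30.0, 175.0]
wrist_force: [-0.1, 1.0, -3.2]
opening: 0.0612
deck coords of TCP mm (x,y,n): [-16.5  -0.   26. ] target n 26; rot err tool frame deg [0.01 0.02 0.01]
force deck [-1.8, 1.0, -2.7] open 0.06122951976249089 t 8.9167
```

```bash
python3 -m handwheel '[[0,0,0.0005,0,0,0],[0,0,0.0005,0,0,0],[0,0,0.0005,0,0,0],[0,0,0.0005,0,0,0],[0,0,0,0,0,0],[0,0,0,0,0,0],[0,0,0,0,0,0],[0,0,0,0,0,0]]'
python3 -c "
from h import *
rel(monitor.get_obs())"
```

```text
time: 9.58
ee_pos: [0.5913, -0.041, 0.0614]
tcp_rot: [180.0, 30.0, 175.0]
wrist_force: [-3.0, -0.6, 0.2]
opening: 0.0612
deck coords of TCP mm (x,y,n): [-16.6  -0.   23.9] target n 26; rot err tool frame deg [0.01 0.   0.01]
force deck [-2.4, -0.8, 1.6] open 0.06116733060287723 t 9.5833
```

Touch found the deck at n≈24 mm (normal force +4 N). I back off 1.3 mm and slide onto the rail.

```bash
python3 -m handwheel '[[0,0,-0.0013,0,0,0],[-0.006,0,0,0,0,0],[-0.006,0,0,0,0,0],[-0.006,0,0,0,0,0],[-0.006,0,0,0,0,0],[-0.006,0,0,0,0,0],[0,0,0,0,0,0],[0,0,0,0,0,0]]'
python3 -c "
from h import *
rel(monitor.get_obs())"
```

```text
time: 10.25
ee_pos: [0.6168, -0.0432, 0.0775]
tcp_rot: [-180.0, 30.0, 175.0]
wrist_force: [-0.9, -0.0, -3.5]
opening: 0.0613
deck coords of TCP mm (x,y,n): [13.7 -0.1 25. ] target n 26; rot err tool frame deg [ 0.   -0.01  0.01]
force deck [-2.5, -0.1, -2.6] open 0.061337290387097294 t 10.25
```

On the rail with no extra force. Next I slide 50 mm further, which stays short of home.

```bash
python3 -m handwheel '[[-0.0075,0,0,0,0,0],[-0.0075,0,0,0,0,0],[-0.0075,0,0,0,0,0],[-0.0075,0,0,0,0,0],[-0.0075,0,0,0,0,0],[-0.0075,0,0,0,0,0],[-0.005,0,0,0,0,0],[0,0,0,0,0,0]]'
python3 -c "
from h import *
rel(monitor.get_obs())"
```

```text
time: 10.92
ee_pos: [0.6607, -0.047, 0.1033]
tcp_rot: [180.0, 30.1, 175.0]
wrist_force: [-1.1, -0.0, -1.6]
opening: 0.0611
deck coords of TCP mm (x,y,n): [64.7 -0.  25.3] target n 26; rot err tool frame deg [0.01 0.06 0.01]
force deck [-1.8, -0.1, -0.8] open 0.06113464350920838 t 10.9167
```

```bash
python3 -m handwheel '[[-0.004,0,0,0,0,0],[-0.004,0,0,0,0,0],[-0.004,0,0,0,0,0],[-0.004,0,0,0,0,0],[-0.003,0,0,0,0,0],[-0.002,0,0,0,0,0],[0,0,0,0,0,0],[0,0,0,0,0,0]]'
python3 -c "
from h import *
rel(monitor.get_obs())"
python3 -m handwheel '[[-0.001,0,0,0,0,0],[-0.001,0,0,0,0,0],[-0.001,0,0,0,0,0],[-0.001,0,0,0,0,0],[0,0,0,0,0,0],[0,0,0,0,0,0],[0,0,0,0,0,0],[0,0,0,0,0,0]]'
python3 -c "
from h import *
rel(monitor.get_obs())"
```

```text
time: 11.58
ee_pos: [0.678, -0.0485, 0.1131]
tcp_rot: [180.0, 30.0, 175.0]
wrist_force: [0.8, -0.2, -3.3]
opening: 0.0614
deck coords of TCP mm (x,y,n): [84.6 -0.  25.1] target n 26; rot err tool frame deg [0.01 0.03 0.01]
force deck [-0.9, -0.1, -3.3] open 0.06139454363905887 t 11.5833
time: 12.25
ee_pos: [0.6791, -0.0486, 0.1128]
tcp_rot: [-180.0, 29.7, 175.0]
wrist_force: [-13.3, -0.3, -3.2]
opening: 0.0612
deck coords of TCP mm (x,y,n): [85.4 -0.1 24.4] target n 26; rot err tool frame deg [ 0.   -0.3   0.03]
force deck [-13.1, -1.4, 3.9] open 0.06124428052999135 t 12.25
```

Resistance of 13 N, which could be the end block or the catch ramp. I push a little more, then look.

```bash
python3 -m handwheel '[[-0.001,0,0,0,0,0],[-0.001,0,0,0,0,0],[-0.001,0,0,0,0,0],[-0.001,0,0,0,0,0],[0,0,0,0,0,0],[0,0,0,0,0,0],[0,0,0,0,0,0],[0,0,0,0,0,0]]'
python3 - <<'E'
from h import *
rel(monitor.get_obs())
c,o=grab('wrist');i=c['img'][0:240,160:480]
cv2.imwrite('pics/w3.png',np.clip(cv2.resize(i,(800,600),interpolation=2)[...,::-1]*1.8,0,255).astype(np.uint8))
E
```

```text
time: 12.92
ee_pos: [0.6793, -0.0487, 0.1125]
tcp_rot: [-180.0, 29.3, 175.1]
wrist_force: [-40.2, 1.5, 4.1]
opening: 0.0611
deck coords of TCP mm (x,y,n): [85.5 -0.1 24. ] target n 26; rot err tool frame deg [ 0.   -0.72  0.07]
force deck [-32.7, -2.0, 23.7] open 0.06106824307410145 t 12.9167
```

View pics/w3.png

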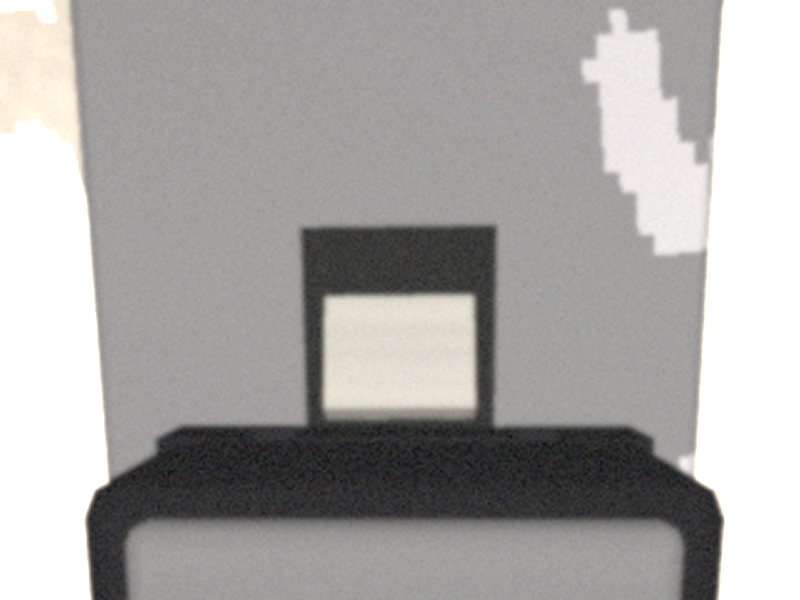

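The catch lies fully visible behind the pack, at about (400,355) in the crop, its top edge at v≈412 and a small gap before the pack's rear. The pack did not move at 33 N, so it is against the end block. I ease the push off and check the catch height by depth.

```bash
python3 -m handwheel '[[0.0015,0,0,0,0,0],[0.0015,0,0,0,0,0],[0.0015,0,0,0,0,0],[0.0015,0,0,0,0,0],[0,0,0,0,0,0],[0,0,0,0,0,0],[0,0,0,0,0,0],[0,0,0,0,0,0]]'
python3 - <<'E'
from h import *
o=monitor.get_obs();rel(o)
c,o=grab('wrist');P=cloud(c)
d=P-entry
X=d@ux*1000;N=d@un*1000
s=N[100:160,210:280];print('deck n',np.nanmedian(s))
for v in range(84,182,4): print(v,X[v,312:328].mean().round(1),N[v,312:328].mean().round(1))
E
```

```text
time: 13.63
ee_pos: [0.6789, -0.0486, 0.1132]
tcp_rot: [-180.0, 29.9, 175.0]
wrist_force: [-5.5, 0.7, -5.3]
opening: 0.0611
deck coords of TCP mm (x,y,n): [85.4 -0.  24.8] target n 26; rot err tool frame deg [ 0.   -0.11  0.02]
force deck [-7.4, 0.3, -1.8] open 0.06109324859681915 t 13.6333
deck n 0.05134086711690411
84 8.4 0.3
88 9.6 0.2
92 10.9 0.4
96 12.2 0.5
100 nan nan
104 14.7 0.2
108 16.0 0.6
112 17.3 0.4
116 18.6 0.6
120 19.9 0.9
124 21.2 1.3
128 22.4 2.2
132 nan nan
136 25.0 3.3
140 26.3 4.0
144 27.6 4.4
148 28.9 4.7
152 30.1 5.7
156 31.3 6.5
160 32.6 6.8
164 34.0 5.7
168 35.9 0.3
172 36.3 9.5
176 nan nan
180 nan nan
```

The catch is up: its top is 6.8 mm above the deck, just behind the pack's rear, with bare deck visible in the gap. I release and retreat square to the deck.

```bash
python3 -m handwheel '[[0,0,0,0,0,0],[0,0,0,0,0,0],[0,0,0,0,0,0],[0,0,0,0,0,0],[0,0,0,0,0,0],[0,0,0,0,0,0],[0,0,0,0,0,0],[0,0,0,0,0,0]]' 1
python3 -m handwheel '[[0,0,-0.01,0,0,0],[0,0,-0.015,0,0,0],[0,0,-0.02,0,0,0],[0,0,-0.02,0,0,0],[0,0,-0.02,0,0,0],[0,0,-0.02,0,0,0],[0,0,-0.02,0,0,0],[0,0,0,0,0,0]]'
python3 - <<'E'
from h import *
o=monitor.get_obs();rel(o)
c,o=grab('wrist');P=cloud(c);d=P-entry;X=d@ux*1000;Y=d@uy*1000;N=d@un*1000
m=(N>40)&(N<70)&(X<138)&(X>20)&(abs(Y)<60);r=N[m];print('pack top n',np.median(r),'x',X[m].min(),X[m].max(),'y',Y[m].min(),Y[m].max())
k=(abs(Y)<8)&(X>26)&(X<35)&(N<15);print('catch max n',np.percentile(N[k],97),k.sum())
t,_=grab('top');a=c['img'];b=t['img'][130:360,110:540]
j=np.zeros((580,800,3),np.uint8);j[:300,:400]=cv2.resize(a,(400,300));j[:300,400:]=cv2.resize(a[90:330,160:480],(400,300));j[300:,:520]=cv2.resize(b,(520,280))
cv2.imwrite('pics/end.png',np.clip(j[...,::-1]*1.6,0,255).astype(np.uint8))
E
```

```text
time: 14.35
ee_pos: [0.6795, -0.0487, 0.114]
tcp_rot: [-180.0, 30.0, 175.0]
wrist_force: [-0.9, -0.6, -0.4]
opening: 0.0849
time: 15.02
ee_pos: [0.6172, -0.0432, 0.2279]
tcp_rot: [180.0, 30.4, 175.0]
wrist_force: [0.6, -0.3, 1.8]
opening: 0.0853
deck coords of TCP mm (x,y,n): [ 89.2  -0.  155.1] target n 26; rot err tool frame deg [0.01 0.38 0.  ]
force deck [1.5, -0.2, 1.3] open 0.08530451392182116 t 15.0167
pack top n 52.58857864491338 x 35.05769592006955 137.99803971972767 y -38.41479481328372 40.60814929180949
catch max n 7.671532750855304 389
```

View pics/end.png

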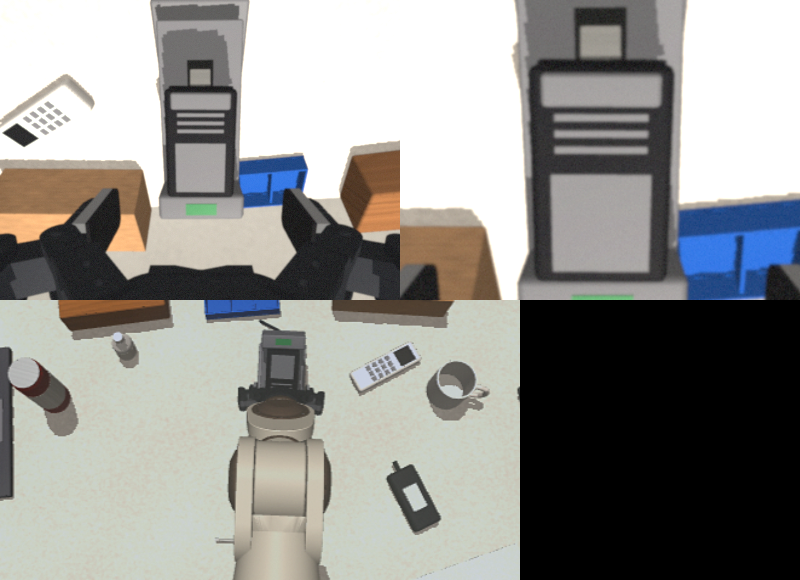

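The pack is flat on the deck with its nose at the end block and the catch up behind it. The bystanders in view are where they were, and the gripper is clear. Handing in.

```bash
python3 -c "
from workcell import order;print(order.job_done())"
```

```text
the job is handed in; nothing more can be done
None
```

The battery pack is on the charging stand, fully home against the end block with the spring catch up behind it, and I handed the job in at about 15 s. I gripped the pack by its sides, lowered it onto the deck below the rail, slid it up nose first, let go and backed the gripper off 130 mm.

**Last checks**
- **Against the end block:** the pack did not move when I pushed with about 33 N. The wrist force there peaked at about 40 N, against the 120 N limit.
- **Catch up:** by depth its top is 6.8–7.7 mm above the deck, just behind the pack's rear. It should be 7 mm.
- **Seating:** the pack's top is 52.6 mm above the deck, so it lies flat.
- **Hands off:** the gripper is fully open and the wrist force is near zero.
- **Bystanders:** every one in the last pictures was where it started. The screwdriver was mostly hidden under the arm, so I only partly saw it, but the tool never went near it.

**What disagreed:** the pack stopped 85.5 mm up from my measured entry point, not the given 88.5 mm. The catch also measured about 3 mm low along the slope, so I put this down to my entry estimate being about 3 mm off.

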